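Sort the small fritter into its row, hold the large one over the cobek with tongs

TASK

Two potato fritters are left on the slatted bamboo draining board, one small and one large. Take the kitchen tongs and with them (never with the fingers) first set the small fritter down, without dropping it, in the empty place at the near end of the row of small fritters on the serving tray; then pick up the large one and finish holding it still in the tongs over the middle of the clay cobek, a hand's width above its rim, ready for the sambal. Do not let go of it at the end, and leave the fritters already in rows and everything else on the bench where it is.

Things in the scene. Friction and masses are not known exactly. Their poses are not given: they have to be found in the camera images.
- tongs: Spring kitchen tongs, 265 mm long with hanging loop, 24 mm tall as they lie, 0.16 kg: steel with green silicone grips and tips, lying so that the arms open and close in the horizontal plane. Origin on the underside at the rear pivot; +x along the midline to the tips (their middle 215 mm ahead), z up. Both arms always swing by equal angles; springs hold them open, at rest 84 mm between the tips
- tongs_l: left (+y) arm of the tongs; origin at its pivot pin, 6 mm left of the tongs' origin. Squeezing the two grips closes the tips, 2 mm of gap for each 1 mm over the grips; easing the squeeze lets the springs open them again. The springs push back on each grip with 5.5 N at rest, 8 to 9 N when closed on a fritter
- tongs_r: right (-y) arm of the tongs; origin at its pivot pin, 6 mm right of the tongs' origin. Over the outer faces of the grips: 62 mm at rest (tips 84 mm apart), 54 mm with the tips 68 mm apart (already held firmly by the springs' push), about 46 mm on a 52 mm fritter, 39 mm on a 38 mm fritter
- tongs_grip (a point): point on the tongs' midline between the green grip pads (each 44 mm long, 24 mm tall), 110 mm ahead of the pivot, 12 mm above the underside; near the centre of mass
- tip_l (a point): middle of the inner face of the left tip (tip pads 30 mm long, 22 mm tall, 6 mm thick), 11 mm above the tongs' underside
- tip_r (a point): middle of the inner face of the right tip, likewise
- small: the small fritter on the draining board: golden brown upright round puck 38 mm across, 28 mm tall, about 30 g, rounded edges; origin at the centre of its underside, z up
- large: the large fritter on the draining board: like the small one but 52 mm across, 30 mm tall, about 55 g; origin at the centre of its underside, z up
- board: slatted bamboo draining board, fixed, 123 mm (x) by 156 mm (y), top 12 mm above the bench; origin at the centre of its underside. The two fritters stand on it side by side along y, 90 mm apart, in either order
- tray: dark wooden serving tray, fixed, 206 mm (x) by 139 mm (y), floor 12 mm above the bench; rims and middle rib stand 4 mm above the floor. Two lanes along x: the -y lane (54 mm wide) holds two small fritters, the +y lane (67 mm) two large ones; in each the place at the -x end, towards the robot, is empty. Origin at the centre of its underside
- small_gap (a point): centre of the empty place in the lane of small fritters, on the tray's floor; the place is 54 mm wide and about 80 mm long; axes as the tray's
- row_small_1: small fritter in the tray, beside the empty place
- row_small_2: small fritter in the tray, far end of the row
- row_large_1: large fritter in the tray, middle of its row
- row_large_2: large fritter in the tray, far end of its row
- cobek: wide dark clay mortar bowl, fixed, 184 mm across, rim 50 mm above the bench; origin at the centre of its underside
- pestle: wooden pestle lying on the bench, 135 mm long, 38 mm thick (bystander); origin at its underside
- spoon: steel serving spoon lying on the bench, 240 mm long (bystander)
- dish_1: blue ceramic sauce dish, 84 mm across, 26 mm tall (bystander); origin at the centre of its underside
- dish_2: white ceramic sauce dish, 84 mm across, 26 mm tall (bystander); origin at the centre of its underside
- jar: closed glass jar with green lid, 72 mm across, 103 mm tall, standing on the round bamboo turntable (200 mm across, top 28 mm above the bench); bystander; origin at the centre of its underside
Not all that is in view belongs to the job. Of the things that look like the tray, the larger one is meant.

How it is judged:
On the way, in this order (a step that is already met when the one before it is completed fails the run):
1. the small fritter is lifted off the draining board between the two arms of the tongs (contact force between each of tongs_l, tongs_r and small above 0.3 N and height (world z) of small above 0.024 m), for 0.1 s.
2. still touched by the tongs, the small fritter is lowered into the empty place of the small row, its underside less than 8 mm above the tray's floor (x of small in the frame of small_gap between -0.024 and 0.024 m and y of small in the frame of small_gap between -0.013 and 0.013 m and z of small in the frame of small_gap below 0.008 m and contact force between tongs and small above 0.1 N), for 0.02 s.
3. the small fritter stands in its place in the small row, let go by the tongs (x of small in the frame of small_gap between -0.024 and 0.024 m and y of small in the frame of small_gap between -0.013 and 0.013 m and z of small in the frame of small_gap below 0.004 m and angle between small's own z axis and vertical below 0.1 rad and contact force between tongs and small below 0.05 N and linear speed of small below 0.02 m/s), for 0.2 s.
4. the large fritter is lifted off the draining board between the two arms of the tongs (contact force between each of tongs_l, tongs_r and large above 0.3 N and height (world z) of large above 0.03 m), for 0.1 s.
At the end, for the whole second after the job is handed in: Fingers hold the tongs, both arms hold the large fritter still (0.3 N each), within 45 mm of the cobek's middle, underside over 80 mm above the bench, touching nothing else. The small one stands free on the tray within 24 mm along and 13 mm across of the centre of the empty small place (all of step 3 and contact force between each of tongs_l, tongs_r and large above 0.3 N and contact force between the fingers and tongs above 1 N and horizontal distance between large and cobek below 0.045 m and height (world z) of large above 0.08 m and linear speed of large below 0.02 m/s and contact force between each of cobek, the arm and large below 0.05 N); the arm keeps its last pose, push and grip.
It fails at once if the robot itself touches a fritter (contact force between any of the fingers, the arm and small above 0.3 N or contact force between any of the fingers, the arm and large above 0.3 N or contact force between any of the fingers, the arm and row_small_1 above 0.3 N or contact force between any of the fingers, the arm and row_small_2 above 0.3 N or contact force between any of the fingers, the arm and row_large_1 above 0.3 N or contact force between any of the fingers, the arm and row_large_2 above 0.3 N).
It fails at once if a fritter already in a row is shifted by more than 15 mm (distance of any of row_small_1, row_small_2, row_large_1, row_large_2 from where it was at the start of the episode above 0.015 m).
It fails at once if the pestle, spoon, a dish or the jar is moved by more than 30 mm (distance of any of pestle, spoon, dish_1, dish_2, jar from where it was at the start of the episode above 0.03 m).
It fails at once if the large fritter is pushed off the draining board or dropped onto the bench (height (world z) of large below 0.006 m).
It fails at once if the small fritter is pushed off the draining board or dropped onto the bench (height (world z) of small below 0.006 m).
It also fails if it takes over 58 s, if anything falls off the work surface, if the arm or the gripper's body presses on something with over 40 N, if the wrist force passes 120 N, or if a joint passes its speed limit or range.

ROBOT

A 7-joint arm with a two-finger parallel gripper is mounted at the origin on the work surface. World frame = base frame: x ahead of the robot, y to its left, z up, the work surface at z = 0. Lengths are in m, angles in rad, forces in N, time in s.
With the tool pointing down it reaches from about 0.35 to 0.775 m from the base axis. Payload 3.1 kg.
Tool frame: the origin (TCP) lies at the very end of the fingers, on their centre line; the grasp point (between the pads) lies 19 mm behind it; z points along the fingers, y is the line along which they close (so a half turn about z gives the same grasp; the last joint's range is limited). The gripper opens to 85 mm and grips with 20 to 120 N. Pads are 22 mm wide; open, the fingers measure 114 mm over their backs; the gripper's body (76 mm by 85 mm) begins 54 mm behind the grasp point. The pads swing forward as they close: fully open they stand 13 mm farther back than shut.
Start: joints at [-1.218, 0.311, 0.014, 1.512, -0.004, 1.319, -0.027], TCP at [0.212, 0.508, 0.231] pointing down, gripper open.
Joint ranges: [-2.7, 2.7], [-0.3, 1.91], [-1.27, 1.3], [0.12, 2.57], [-1.44, 4.58], [0.2, 2.03], [-3.05, 3.05]. Speed limits (rad/s): [2.79, 2.79, 3.14, 3.14, 3.14, 3.14, 3.14].

INTERFACE

Orientations are given as a rotation vector (axis times angle).
In Python, from station import * gives the robot as it stands. The module is installed in compiled form; this text tells all that it offers.
- The arm moves only by the shell command python3 -m pendant 'ROWS' [OPENING] [FORCE]. ROWS is JSON, a list of rows, each an object of numbers: "x", "y", "z": the shift along the tool's x, y, z as a fraction of full scale; "wx", "wy", "wz": the turn, a rotation vector about the tool's x, y, z as a fraction of full scale. A call has 1 to 20 rows; each row is the pose to reach, as a shift and turn from the pose commanded when the call began, along the tool's axes at that moment, turning the shorter way round; what a row does not reach only later rows make up. Full scale, the value 1, is 500 mm for a shift and 2 pi rad for a turn. A row lasts 1/10 s, in which the tool goes at most 50 mm and 8.59 degrees, less where a joint would pass 70% of its speed; a pose out of reach is approached as far as the arm can. A call with a number of a shift or a turn outside -1 to 1 is refused whole. A call with a gripper value outside its range is refused whole. OPENING is the finger opening in mm, from 0 to 85.4, set as the call begins (- or left out, the last holds). The fingers move at their own pace and stop on an object; FORCE is the grip in N (left out, the last holds). Time passes only in rows, so rows that repeat a pose let the fingers close. It gives the time, the measured TCP pose, the force, the opening and the grip force at its end, in the units of the state.
- read_state(): the state, without advancing time (a new reading comes with each control period).
- get_image(name): name is "scene" or "top" or "wrist"; returns a dict with "frame" (420x560x3 uint8, red, green, blue), "mtx" (3x3 intrinsics, pixels), "k1" (the pictures are not rectified: a ray, as slopes to the right and down, at radius r is drawn at 1 + k1 r^2 times it, then the intrinsics apply), "R" (3x3) and "t" (3): a world point X has camera coordinates R X + t. Camera axes: x right, y down, z forward; pixel columns grow to the right and rows downward; lengths in m; the calibration is good to about 2 mm. A picture is of the moment at which its call begins. There is no depth.
- job_done(): hands the job in; it is judged then, once.
The state is a dict: "t": time; "q": joint angles; "qd": joint speeds; "tau": joint torques, N m; "tool_pos": TCP position; "eef_rot": TCP orientation; "ft_force": force on the tool from outside, world axes, zero at the start; "moment": the same for the moment, N m; "opening": finger opening in m; "grasp_force": force on a finger pad.
Only numpy, scipy, OpenCV 4.12 (cv2) and the standard library are available. Lean on these libraries where they do the work, as an engineer would, in place of code of your own. Each camera call takes 0.05 s, during which the arm holds its last target. There are 200 camera calls.

## Working session

There is one attempt and no reset: what is moved stays moved. The work goes in short steps, Python scripts to look and compute and a shell command to move; the robot and the scene stay as the last step left them, time stands still between calls to the robot, and variables do not carry over. Pictures are saved under pics/ and viewed, at most 10 in all, crops included, and the job is handed in when it is done.

```bash
mkdir -p pics
cat > h.py <<'E'
from station import *
import numpy as np, cv2, pickle
from scipy.spatial.transform import Rotation as Rn
def snap(n,f):
    d=get_image(n); pickle.dump(d,open('pics/'+f+'.pkl','wb'))
    cv2.imwrite('pics/'+f+'.png',d['frame'][:,:,::-1]); return d
def load(f): return pickle.load(open('pics/'+f+'.pkl','rb'))
def ray(d,u,v):
    K=d['mtx']; k=float(np.ravel(d['k1'])[0])
    p=cv2.undistortPoints(np.array([[[u,v]]],float),K,np.array([k,0,0,0.]))[0,0]
    R=np.array(d['R']);c=-R.T@np.array(d['t']); w=R.T@np.array([p[0],p[1],1]); return c,w
def atz(d,u,v,z):
    c,w=ray(d,u,v); return c+w*(z-c[2])/w[2]
def proj(d,X):
    K=d['mtx']; k=float(np.ravel(d['k1'])[0])
    p=cv2.projectPoints(np.array(X,float).reshape(-1,1,3),cv2.Rodrigues(np.array(d['R']))[0],np.array(d['t'],float),K,np.array([k,0,0,0.]))[0]
    return p[:,0]
def tri(l):
    A=np.zeros((3,3));b=np.zeros(3)
    for d,u,v in l:
        c,w=ray(d,u,v); w=w/np.linalg.norm(w); P=np.eye(3)-np.outer(w,w);A+=P;b+=P@c
    return np.linalg.solve(A,b)
E
python3 - <<'E'
from h import *
for n in('scene','top'):
    d=snap(n,n+'0'); print(n,d['k1'],d['mtx'],(-np.array(d['R']).T@d['t']),d['R'])
im=np.hstack([load('scene0')['frame'],load('top0')['frame']])[:,:,::-1]
s=read_state(); print(s['tool_pos'],s['eef_rot'],Rn.from_rotvec(s['eef_rot']).as_matrix(),s['opening'])
E
```

```text
scene -0.0789261608271965 [[381.22220251   0.         278.27055304]
 [  0.         381.22220251 208.72876446]
 [  0.           0.           1.        ]] [ 1.20715533 -0.35300087  0.94186285] [[ 0.50384951  0.86369888  0.01264558]
 [ 0.6560231  -0.37309352 -0.65607539]
 [-0.5619336   0.33885905 -0.75458941]]
top -0.1326809001479433 [[511.96567589   0.         272.41148529]
 [  0.         511.96567589 213.51770141]
 [  0.           0.           1.        ]] [0.20669772 0.08433313 1.57602531] [[-0.11005173 -0.99390976 -0.00565701]
 [-0.97184863  0.10879844 -0.20898119]
 [ 0.20832392 -0.01750098 -0.9779033 ]]
[0.21132297 0.50706814 0.23031264] [-0.61606985 -3.08028716  0.00337326] [[-9.23073988e-01  3.84621765e-01 -7.14924334e-04]
 [ 3.84622408e-01  9.23071726e-01 -2.04723468e-03]
 [-1.27484575e-04 -2.16472500e-03 -9.99997649e-01]] 0.08516055976806743
```

View pics/scene0.png

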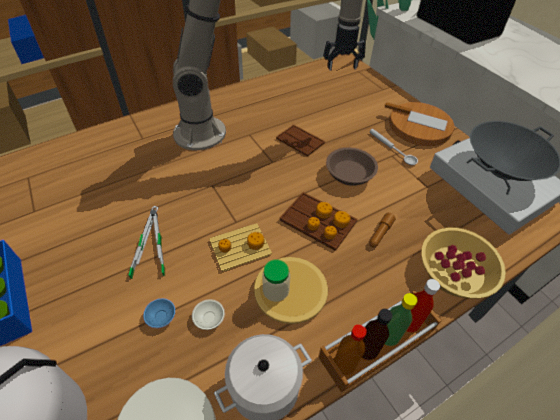

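View pics/top0.png

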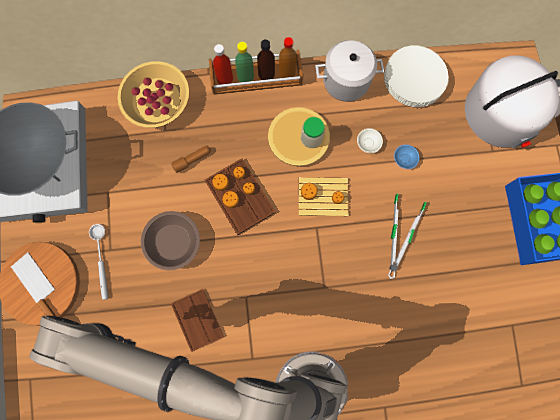

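The small dark tray stands empty at top (198,320). The larger tray with fritters is at top (241,195), scene (318,220). That one fits, because it is bigger and holds two rows. The tongs are at top (393,272) to (410,200), the board at (324,197) and the cobek at (171,240). I'll confirm in one enlarged crop.

Run:
```python
from h import *
d=load('top0'); im=d['frame'][150:350,185:435,::-1]
cv2.imwrite('pics/crop1.png',cv2.resize(im,None,fx=3,fy=3,interpolation=cv2.INTER_CUBIC))
for n,u,v,z in [('piv',393,272,.02),('tl',397,198,.02),('tr',425,205,.02),('tray',241,195,.016),('small',338,197,.04),('large',309,190,.042),('cobek',171,240,.05),('decoy',198,320,.01)]:
    print(n,atz(d,u,v,z).round(3))
```

```text
piv [ 0.315 -0.29   0.02 ]
tl [ 0.544 -0.339  0.02 ]
tr [ 0.512 -0.425  0.02 ]
tray [0.609 0.148 0.016]
small [ 0.563 -0.151  0.04 ]
large [ 0.595 -0.064  0.042]
cobek [0.484 0.372 0.05 ]
decoy [0.238 0.316 0.01 ]
```

View pics/crop1.png

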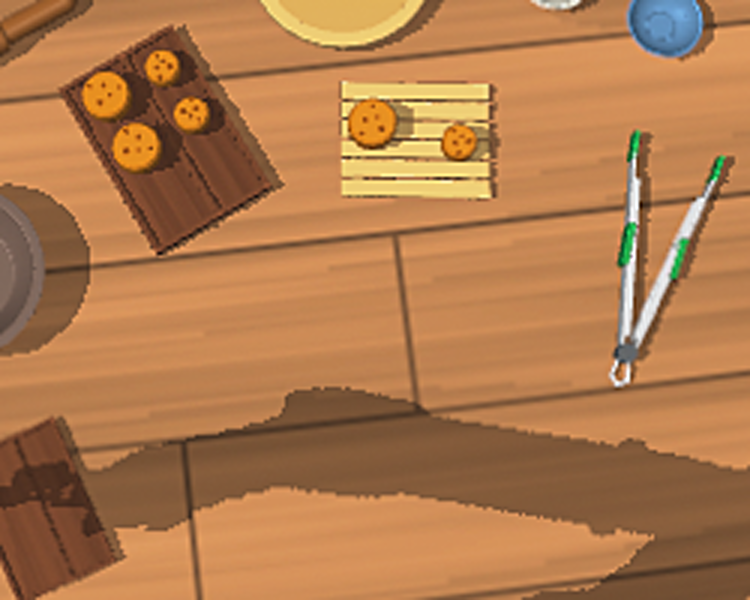

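The crop confirms it. The larger tray is at crop (170,140), with the small lane on its right and that lane's near place empty. The small fritter is at crop (459,142), the large at (373,124), the tongs' pivot at (626,352), and the tips at (635,145) and (716,170).

```bash
cat >> h.py <<'E'
def go(x,y,z,yaw):
    "row (fractions) to TCP x,y,z, tool down, tool x axis at yaw deg"
    s=read_state(); R=Rn.from_rotvec(s['eef_rot']).as_matrix(); a=np.radians(yaw)
    T=np.array([[np.cos(a),np.sin(a),0],[np.sin(a),-np.cos(a),0],[0,0,-1.]])
    print('t',round(s['t'],2),'pos',np.round(s['tool_pos'],4),'q',np.round(s['q'],2),'yaw',np.degrees(np.arctan2(R[1,0],R[0,0])).round(1))
    d=R.T@(np.array([x,y,z])-s['tool_pos'])/.5; w=Rn.from_matrix(R.T@T).as_rotvec()/2/np.pi
    print('{"x":%.4f,"y":%.4f,"z":%.4f,"wx":%.4f,"wy":%.4f,"wz":%.4f}'%(*d,*w))
E
python3 - <<'E'
from h import *
d=load('top0')
g=atz(d,394.3,231.3,.02),atz(d,411.7,236,.02); print(g,np.mean(g,0))
go(.48,.06,.36,27)
E
```

```text
(array([ 0.43995856, -0.31340837,  0.02      ]), array([ 0.41907711, -0.36559466,  0.02      ])) [ 0.42951783 -0.33950152  0.02      ]
t 0.1 pos [0.2113 0.5071 0.2303] q [-1.22  0.31  0.01  1.51 -0.    1.32 -0.03] yaw 157.4
{"x":-0.8400,"y":-0.6192,"z":-0.2579,"wx":-0.0002,"wy":0.0004,"wz":0.3622}
```

```bash
python3 -m pendant '[{"x":-0.2,"y":-0.2,"z":-0.2,"wz":0.1},{"x":-0.2,"y":-0.2,"z":-0.2,"wz":0.1},{"x":-0.2,"y":-0.2,"z":-0.2,"wz":0.1},{"x":-0.4,"y":-0.4,"z":-0.25,"wz":0.2},{"x":-0.4,"y":-0.4,"z":-0.25,"wz":0.2},{"x":-0.6,"y":-0.5,"z":-0.25,"wz":0.3},{"x":-0.6,"y":-0.5,"z":-0.25,"wz":0.3},{"x":-0.6,"y":-0.5,"z":-0.25,"wz":0.3},{"x":-0.84,"y":-0.62,"z":-0.26,"wz":0.362},{"x":-0.84,"y":-0.62,"z":-0.26,"wz":0.362},{"x":-0.84,"y":-0.62,"z":-0.26,"wz":0.362},{"x":-0.84,"y":-0.62,"z":-0.26,"wz":0.362},{"x":-0.84,"y":-0.62,"z":-0.26,"wz":0.362},{"x":-0.84,"y":-0.62,"z":-0.26,"wz":0.362},{"x":-0.84,"y":-0.62,"z":-0.26,"wz":0.362},{"x":-0.84,"y":-0.62,"z":-0.26,"wz":0.362},{"x":-0.84,"y":-0.62,"z":-0.26,"wz":0.362},{"x":-0.84,"y":-0.62,"z":-0.26,"wz":0.362},{"x":-0.84,"y":-0.62,"z":-0.26,"wz":0.362},{"x":-0.84,"y":-0.62,"z":-0.26,"wz":0.362}]' 85
python3 - <<'E'
from h import *
d=snap('wrist','w1'); print(-d['R'].T@d['t'],d['R'][2]); go(.43,-.34,.30,-23.5)
E
```

```text
[0.14001597 0.53836148 0.37245538] [ 0.28022557 -0.11992549 -0.95241352]
t 0.15 pos [0.2113 0.5072 0.2305] q [-1.22  0.31  0.01  1.51 -0.    1.32 -0.03] yaw 157.4
{"x":-1.0553,"y":-1.3962,"z":-0.1365,"wx":-0.0000,"wy":-0.0005,"wz":-0.4975}$[0]: bad value
```

View pics/w1.png

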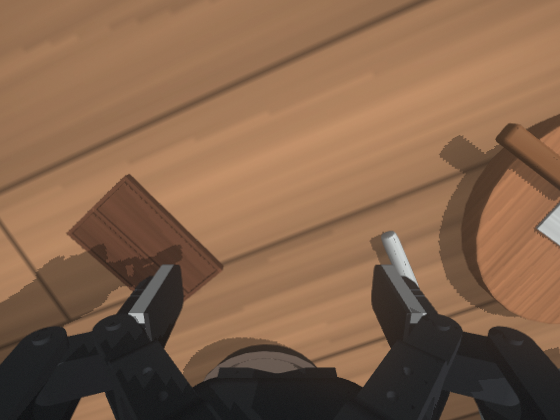

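The wrist view shows only the decoy tray (145,235) and the spoon handle, because the move was refused. I'll retry with all six keys in each row.

```bash
python3 -m pendant '[{"x":-0.2,"y":-0.2,"z":-0.2,"wx":0,"wy":0,"wz":0.1},{"x":-0.2,"y":-0.2,"z":-0.2,"wx":0,"wy":0,"wz":0.1},{"x":-0.2,"y":-0.2,"z":-0.2,"wx":0,"wy":0,"wz":0.1},{"x":-0.4,"y":-0.4,"z":-0.25,"wx":0,"wy":0,"wz":0.2},{"x":-0.4,"y":-0.4,"z":-0.25,"wx":0,"wy":0,"wz":0.2},{"x":-0.6,"y":-0.5,"z":-0.25,"wx":0,"wy":0,"wz":0.3},{"x":-0.6,"y":-0.5,"z":-0.25,"wx":0,"wy":0,"wz":0.3},{"x":-0.6,"y":-0.5,"z":-0.25,"wx":0,"wy":0,"wz":0.3},{"x":-0.84,"y":-0.62,"z":-0.26,"wx":0,"wy":0,"wz":0.362},{"x":-0.84,"y":-0.62,"z":-0.26,"wx":0,"wy":0,"wz":0.362},{"x":-0.84,"y":-0.62,"z":-0.26,"wx":0,"wy":0,"wz":0.362},{"x":-0.84,"y":-0.62,"z":-0.26,"wx":0,"wy":0,"wz":0.362},{"x":-0.84,"y":-0.62,"z":-0.26,"wx":0,"wy":0,"wz":0.362},{"x":-0.84,"y":-0.62,"z":-0.26,"wx":0,"wy":0,"wz":0.362},{"x":-0.84,"y":-0.62,"z":-0.26,"wx":0,"wy":0,"wz":0.362},{"x":-0.84,"y":-0.62,"z":-0.26,"wx":0,"wy":0,"wz":0.362},{"x":-0.84,"y":-0.62,"z":-0.26,"wx":0,"wy":0,"wz":0.362},{"x":-0.84,"y":-0.62,"z":-0.26,"wx":0,"wy":0,"wz":0.362},{"x":-0.84,"y":-0.62,"z":-0.26,"wx":0,"wy":0,"wz":0.362}]' 85
python3 - <<'E'
from h import *
d=snap('wrist','w2'); print(-d['R'].T@d['t'],d['R'][2]); go(.43,-.34,.30,-23.5)
E
```

```text
t: 2.05
tool_pos: [0.4799, 0.0601, 0.3613]
eef_rot: [-3.054, -0.737, 0.0]
ft_force: [-0.2, 0.4, 0.2]
opening: 0.0852
grasp_force: 0.0
[0.55025931 0.0966653  0.50342173] [-0.27227972 -0.13962941 -0.95203329]
t 2.1 pos [0.48   0.0601 0.3613] q [-0.71  0.15  0.65  1.43 -0.09  1.59 -1.16] yaw 27.1
{"x":-0.4538,"y":0.6666,"z":0.1226,"wx":-0.0000,"wy":-0.0000,"wz":0.1406}
```

```bash
python3 -m pendant '[{"x":-0.2,"y":0.3,"z":0.05,"wx":0,"wy":0,"wz":0.06},{"x":-0.2,"y":0.3,"z":0.05,"wx":0,"wy":0,"wz":0.06},{"x":-0.2,"y":0.3,"z":0.05,"wx":0,"wy":0,"wz":0.06},{"x":-0.2,"y":0.3,"z":0.05,"wx":0,"wy":0,"wz":0.06},{"x":-0.454,"y":0.667,"z":0.123,"wx":0,"wy":0,"wz":0.141},{"x":-0.454,"y":0.667,"z":0.123,"wx":0,"wy":0,"wz":0.141},{"x":-0.454,"y":0.667,"z":0.123,"wx":0,"wy":0,"wz":0.141},{"x":-0.454,"y":0.667,"z":0.123,"wx":0,"wy":0,"wz":0.141},{"x":-0.454,"y":0.667,"z":0.123,"wx":0,"wy":0,"wz":0.141},{"x":-0.454,"y":0.667,"z":0.123,"wx":0,"wy":0,"wz":0.141}]'
python3 - <<'E'
from h import *
d=snap('wrist','w3'); go(.43,-.34,.2,-23.5)
E
```

```text
t: 3.1
tool_pos: [0.4263, -0.345, 0.299]
eef_rot: [3.068, -0.658, -0.004]
ft_force: [-0.9, 0.4, -0.0]
opening: 0.0849
grasp_force: 0.0
t 3.15 pos [ 0.4281 -0.3422  0.2993] q [-0.04  0.39  0.99  1.41 -0.32  1.51 -1.06] yaw -24.0
{"x":0.0020,"y":-0.0057,"z":0.1987,"wx":0.0002,"wy":0.0002,"wz":-0.0013}
```

View pics/w2.png

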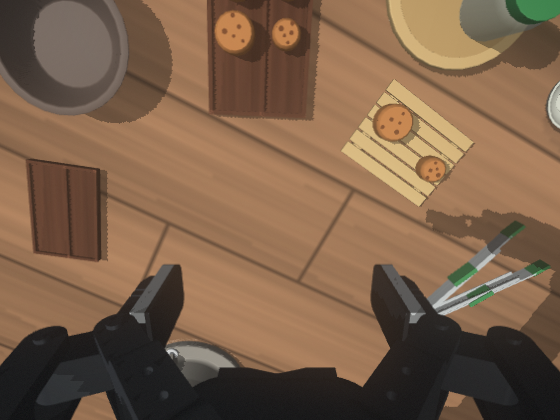

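View pics/w3.png

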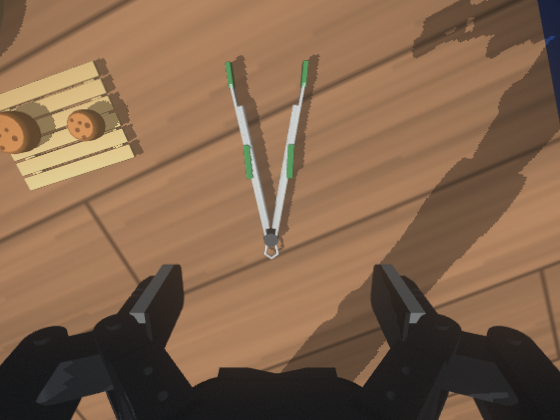

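w3 shows the tongs straight below. The grips are at (248,161) and (290,161), the tips at (230,74) and (305,73), the pivot at (271,238), and the small fritter at (86,125). w2 shows the near corners of the tray at about (209,117) and (311,122), and the two board fritters at (393,122) and (431,168). Next I'll measure blob centres across views.

Run:
```python
from h import *
def blobs(f,lo,hi,box,amin):
    im=cv2.cvtColor(load(f)['frame'],cv2.COLOR_RGB2HSV); m=cv2.inRange(im,lo,hi)
    k=np.zeros_like(m); x0,y0,x1,y1=box; k[y0:y1,x0:x1]=255; m&=k
    m=cv2.morphologyEx(m,cv2.MORPH_CLOSE,np.ones((3,3),np.uint8))
    n,l,s,c=cv2.connectedComponentsWithStats(m)
    return [(c[i].round(1).tolist(),s[i].tolist()) for i in range(1,n) if s[i][4]>=amin]
G=((45,80,40),(85,255,255)); O=((8,190,120),(22,255,255))
for f,b in [('w3',(200,40,340,200)),('top0',(380,180,440,260)),('scene0',(120,200,175,285))]:
    print('G',f,blobs(f,*G,b,6))
for f,b in [('w2',(180,0,480,210)),('w3',(0,90,140,180)),('top0',(200,150,360,220)),('scene0',(205,190,370,260))]:
    print('O',f,blobs(f,*O,b,20))
```

```text
G w3 [([304.3, 72.4], [301, 61, 8, 26, 124]), ([229.0, 73.1], [225, 62, 9, 26, 114]), ([247.5, 161.7], [244, 145, 8, 34, 180]), ([290.1, 161.1], [287, 145, 7, 33, 185])]
G top0 [([395.9, 197.7], [394, 193, 5, 11, 27]), ([423.4, 206.0], [421, 202, 6, 9, 22]), ([393.4, 231.0], [391, 224, 6, 15, 54]), ([411.1, 235.4], [409, 230, 6, 13, 33])]
G scene0 [([158.9, 238.7], [157, 233, 4, 12, 34]), ([140.6, 241.6], [138, 234, 6, 16, 45]), ([162.4, 268.9], [161, 264, 4, 12, 36]), ([130.7, 272.1], [128, 267, 6, 12, 41])]
O w2 []
O w3 []
O top0 [([238.5, 171.9], [233, 167, 12, 11, 104]), ([219.6, 181.2], [212, 174, 16, 16, 197]), ([248.3, 187.5], [243, 182, 12, 12, 106]), ([308.5, 190.5], [301, 183, 16, 16, 206]), ([229.9, 198.6], [222, 191, 17, 16, 203]), ([337.3, 197.1], [332, 192, 12, 11, 106])]
O scene0 [([324.2, 207.4], [317, 202, 16, 12, 146]), ([341.9, 216.7], [334, 211, 17, 12, 155]), ([313.6, 221.1], [308, 217, 12, 9, 84]), ([330.4, 230.0], [325, 226, 12, 9, 89]), ([255.4, 238.3], [247, 232, 17, 13, 176]), ([224.3, 243.3], [218, 239, 13, 10, 95])]
```

Run:
```python
from h import *
T,S,W2,W3=[load(f) for f in('top0','scene0','w2','w3')]
for n,l in {'gripR':[(W3,290.1,161.1),(T,411.1,235.4),(S,140.6,241.6)],'gripL':[(W3,247.5,161.7),(T,393.4,231.0),(S,158.9,238.7)],
 'tipR':[(W3,304.3,72.4),(T,423.4,206),(S,130.7,272.1)],'tipL':[(W3,229,73.1),(T,395.9,197.7),(S,162.4,268.9)],'piv':[(W3,271,238),(T,393.7,267.3)],
 'small':[(T,337.3,197.1),(S,224.3,243.3)],'large':[(T,308.5,190.5),(S,255.4,238.3)],'rs1':[(T,248.3,187.5),(S,313.6,221.1)],'rs2':[(T,238.5,171.9),(S,330.4,230)],
 'rl1':[(T,229.9,198.6),(S,324.2,207.4)],'rl2':[(T,219.6,181.2),(S,341.9,216.7)]}.items():
    X=tri(l); print(n,X.round(4),[ (atz(d,u,v,{'g':.022,'t':.02,'p':.022}.get(n[0],.045) if n[0] in'gtp' else (.04 if 's' in n else .042))[:2]).round(4).tolist() for d,u,v in l])
for f,(x,y) in {'w2':(393,122),'w3':(86,125)}.items():
    print(f,cv2.cvtColor(load(f)['frame'],cv2.COLOR_RGB2HSV)[y-12:y+13:4,x-24:x+25:4].tolist()[3])
```

```text
gripR [ 0.4213 -0.3634  0.0133] [[0.4207, -0.3614], [0.4209, -0.3634], [0.4312, -0.3632]]
gripL [ 0.442  -0.311   0.0156] [[0.4425, -0.311], [0.4409, -0.3102], [0.448, -0.3115]]
tipR [ 0.5116 -0.4211  0.0099] [[0.5115, -0.4195], [0.5093, -0.4188], [0.5194, -0.4201]]
tipL [ 0.548  -0.3372  0.0126] [[0.5478, -0.3371], [0.5455, -0.3356], [0.5534, -0.3376]]
piv [ 0.3303 -0.2941  0.0173] [[0.3329, -0.2943], [0.3293, -0.2937]]
small [ 0.5657 -0.1495  0.0299] [[0.5632, -0.1484], [0.573, -0.1514]]
large [ 0.5962 -0.0625  0.0322] [[0.5935, -0.0622], [0.6031, -0.065]]
rs1 [0.627  0.1234 0.0326] [[0.6243, 0.1221], [0.6322, 0.1206]]
rs2 [0.681  0.1488 0.0321] [[0.678, 0.1476], [0.686, 0.1454]]
rl1 [0.5976 0.1836 0.0335] [[0.5949, 0.1822], [0.6037, 0.1796]]
rl2 [0.6569 0.2102 0.0334] [[0.6541, 0.209], [0.6623, 0.2055]]
w2 [[19, 103, 216], [15, 133, 134], [14, 149, 173], [14, 149, 200], [14, 149, 199], [14, 149, 200], [14, 149, 199], [14, 150, 199], [13, 151, 166], [14, 149, 199], [14, 149, 198], [17, 108, 137], [19, 102, 145]]
w3 [[20, 96, 222], [18, 106, 163], [14, 145, 210], [14, 145, 210], [14, 145, 208], [14, 145, 211], [12, 141, 145], [13, 143, 187], [14, 139, 125], [15, 128, 102], [15, 128, 96], [18, 105, 139], [19, 103, 144]]
```

Run:
```python
from h import *
go(.4315,-.3368,.06,-23.3)
```

```text
t 3.15 pos [ 0.4281 -0.3422  0.2993] q [-0.04  0.39  0.99  1.41 -0.32  1.51 -1.06] yaw -24.0
{"x":0.0024,"y":-0.0131,"z":0.4787,"wx":0.0002,"wy":0.0002,"wz":-0.0018}
```

```bash
python3 -m pendant '[{"x":0.002,"y":-0.012,"z":0.4,"wx":0,"wy":0,"wz":-0.001},{"x":0.002,"y":-0.012,"z":0.4,"wx":0,"wy":0,"wz":-0.001},{"x":0.002,"y":-0.012,"z":0.4,"wx":0,"wy":0,"wz":-0.001},{"x":0.002,"y":-0.012,"z":0.4,"wx":0,"wy":0,"wz":-0.001},{"x":0.002,"y":-0.012,"z":0.47,"wx":0,"wy":0,"wz":-0.001},{"x":0.002,"y":-0.012,"z":0.47,"wx":0,"wy":0,"wz":-0.001},{"x":0.002,"y":-0.012,"z":0.47,"wx":0,"wy":0,"wz":-0.001}]'
python3 - <<'E'
from h import *
d=snap('wrist','w4'); go(.4315,-.3368,.001,-23.3)
E
```

```text
t: 3.85
tool_pos: [0.4342, -0.3342, 0.0656]
eef_rot: [-3.077, 0.631, -0.001]
ft_force: [-0.1, -0.4, -0.3]
opening: 0.085
grasp_force: 0.0
t 3.9 pos [ 0.4348 -0.3355  0.0669] q [ 0.02  0.58  0.86  1.76 -0.51  1.03 -0.91] yaw -23.2
{"x":-0.0055,"y":0.0049,"z":0.1318,"wx":0.0001,"wy":-0.0006,"wz":0.0002}
```

View pics/w4.png

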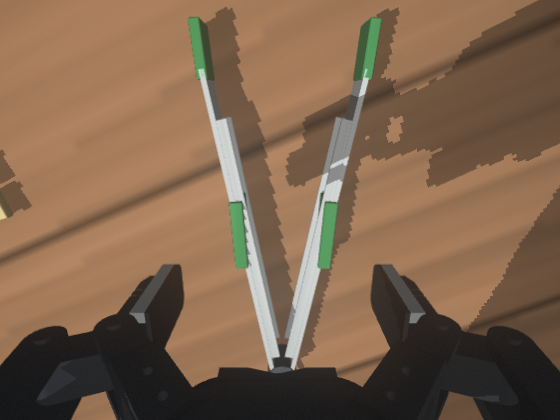

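The grips are at (239,234) and (328,234), symmetric between the fingers. I'll refine their position from this close view.

Run:
```python
from h import *
d=load('w4')
im=cv2.cvtColor(d['frame'],cv2.COLOR_RGB2HSV); m=cv2.inRange(im,(45,80,40),(85,255,255))
n,l,s,c=cv2.connectedComponentsWithStats(m)
P=[(atz(d,*c[i],.016)[:2],s[i]) for i in range(1,n) if s[i][4]>50]
for p in P: print(p)
P=sorted(P,key=lambda p:p[1][1]); t=(P[0][0]+P[1][0])/2; g=(P[2][0]+P[3][0])/2
print(t,g,np.linalg.norm(t-g),np.degrees(np.arctan2(*(t-g)[::-1])))
go(g[0],g[1],.001,-23.3)
```

```text
(array([ 0.54884271, -0.33599163]), array([188,  17,  20,  63, 628], dtype=int32))
(array([ 0.51165047, -0.4187745 ]), array([ 354,   17,   28,   64, 1101], dtype=int32))
(array([ 0.44143029, -0.30956266]), array([229, 202,  19,  66, 809], dtype=int32))
(array([ 0.4189646 , -0.36126515]), array([318, 202,  20,  67, 833], dtype=int32))
[ 0.53024659 -0.37738306] [ 0.43019744 -0.33541391] 0.10849535762503539 -22.757338685505566
t 3.9 pos [ 0.4348 -0.3355  0.0669] q [ 0.02  0.58  0.86  1.76 -0.51  1.03 -0.91] yaw -23.2
{"x":-0.0090,"y":0.0034,"z":0.1318,"wx":0.0001,"wy":-0.0006,"wz":0.0002}
```

```bash
python3 -m pendant '[{"x":-0.007,"y":0.004,"z":0.07,"wx":0,"wy":0,"wz":0},{"x":-0.007,"y":0.004,"z":0.12,"wx":0,"wy":0,"wz":0},{"x":-0.007,"y":0.004,"z":0.128,"wx":0,"wy":0,"wz":0},{"x":-0.007,"y":0.004,"z":0.128,"wx":0,"wy":0,"wz":0},{"x":-0.007,"y":0.004,"z":0.128,"wx":0,"wy":0,"wz":0}]'
python3 - <<'E'
from h import *
go(.431,-.336,.001,-23.2)
E
```

```text
t: 4.4
tool_pos: [0.4307, -0.337, 0.0032]
eef_rot: [3.075, -0.634, 0.007]
ft_force: [-0.4, -0.8, 0.3]
opening: 0.085
grasp_force: 0.0
t 4.4 pos [ 0.4307 -0.337   0.0032] q [ 0.07  0.66  0.79  1.82 -0.59  0.91 -0.85] yaw -23.3
{"x":-0.0003,"y":-0.0022,"z":0.0044,"wx":0.0002,"wy":-0.0007,"wz":-0.0003}
```

```bash
python3 -m pendant '[{"x":0,"y":-0.001,"z":0.003,"wx":0,"wy":0,"wz":0},{"x":0,"y":-0.001,"z":0.003,"wx":0,"wy":0,"wz":0},{"x":0,"y":-0.001,"z":0.003,"wx":0,"wy":0,"wz":0},{"x":0,"y":-0.001,"z":0.003,"wx":0,"wy":0,"wz":0},{"x":0,"y":-0.001,"z":0.003,"wx":0,"wy":0,"wz":0},{"x":0,"y":-0.001,"z":0.003,"wx":0,"wy":0,"wz":0},{"x":0,"y":-0.001,"z":0.003,"wx":0,"wy":0,"wz":0},{"x":0,"y":-0.001,"z":0.003,"wx":0,"wy":0,"wz":0}]' 54 40
```

```text
t: 5.2
tool_pos: [0.4305, -0.3365, 0.0015]
eef_rot: [3.075, -0.636, 0.006]
ft_force: [-0.4, 0.7, 7.2]
opening: 0.0538
grasp_force: 8.4
```

Run:
```python
from h import *
for f,b in [('w2',(180,0,480,210)),('w3',(0,90,140,180))]:
    d=load(f); im=cv2.cvtColor(d['frame'],cv2.COLOR_RGB2HSV); m=cv2.inRange(im,(9,124,110),(17,255,255)); k=np.zeros_like(m); k[b[1]:b[3],b[0]:b[2]]=255
    m=cv2.morphologyEx(m&k,cv2.MORPH_OPEN,np.ones((7,7),np.uint8)); n,l,s,c=cv2.connectedComponentsWithStats(m)
    for i in range(1,n):
        if 100<s[i][4]<3000: print(f,c[i].round(1),s[i],atz(d,*c[i],.03)[:2].round(4),atz(d,*c[i],.04)[:2].round(4))
go(.464,-.113,.13,-19.4)
```

```text
w2 [232.7  31. ] [ 215   10   37   43 1305] [0.5991 0.1862] [0.5981 0.1843]
w2 [284.9  32.7] [272  18  27  30 666] [0.6282 0.1248] [0.6266 0.1242]
w2 [392.6 121.8] [ 373  104   40   37 1192] [ 0.5972 -0.0621] [ 0.5962 -0.0588]
w2 [430.2 168.4] [416 156  29  26 609] [ 0.5667 -0.148 ] [ 0.5663 -0.1428]
w3 [ 81.9 125.4] [ 67 111  30  30 726] [ 0.5676 -0.1469] [ 0.5659 -0.1525]
w3 [ 12.1 134. ] [  0 112  28  42 983] [ 0.5951 -0.0617] [ 0.5927 -0.0694]
t 5.2 pos [ 0.4305 -0.3365  0.0015] q [ 0.07  0.66  0.79  1.82 -0.59  0.91 -0.85] yaw -23.4
{"x":-0.1147,"y":-0.4369,"z":-0.2578,"wx":0.0001,"wy":-0.0006,"wz":-0.0110}
```

```bash
python3 -m pendant '[{"x":0,"y":0,"z":-0.04,"wx":0,"wy":0,"wz":0},{"x":0,"y":0,"z":-0.12,"wx":0,"wy":0,"wz":0},{"x":0,"y":0,"z":-0.2,"wx":0,"wy":0,"wz":0},{"x":-0.03,"y":-0.1,"z":-0.25,"wx":0,"wy":0,"wz":-0.004},{"x":-0.06,"y":-0.18,"z":-0.26,"wx":0,"wy":0,"wz":-0.008},{"x":-0.09,"y":-0.26,"z":-0.26,"wx":0,"wy":0,"wz":-0.011},{"x":-0.11,"y":-0.34,"z":-0.26,"wx":0,"wy":0,"wz":-0.011},{"x":-0.115,"y":-0.41,"z":-0.26,"wx":0,"wy":0,"wz":-0.011},{"x":-0.115,"y":-0.437,"z":-0.26,"wx":0,"wy":0,"wz":-0.011},{"x":-0.115,"y":-0.437,"z":-0.26,"wx":0,"wy":0,"wz":-0.011},{"x":-0.115,"y":-0.437,"z":-0.26,"wx":0,"wy":0,"wz":-0.011}]'
python3 - <<'E'
from h import *
d=snap('wrist','w5'); go(.464,-.113,.13,-19.4)
E
```

```text
t: 6.3
tool_pos: [0.4624, -0.1135, 0.1295]
eef_rot: [3.095, -0.531, 0.0]
ft_force: [-0.4, -0.8, -1.0]
opening: 0.0543
grasp_force: 6.0
t 6.35 pos [ 0.4621 -0.1142  0.1295] q [-0.55  0.35  0.94  1.88 -0.32  1.07 -1.39] yaw -19.6
{"x":0.0027,"y":-0.0036,"z":-0.0010,"wx":0.0003,"wy":-0.0001,"wz":-0.0005}
```

View pics/w5.png

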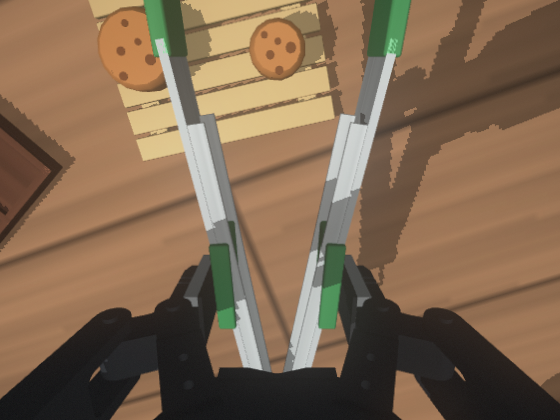

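The tongs are held level between the fingers, with grips at (222,287) and (332,287). The tips are at (165,25) and (390,25), cut off by the image's top edge. The small fritter is at (277,48), between them. I'll check the pitch and the tip position.

```bash
cat >> h.py <<'E'
def bl(d,lo,hi,amin,op=1,close=1):
    im=cv2.cvtColor(d['frame'],cv2.COLOR_RGB2HSV); m=cv2.inRange(im,lo,hi)
    m=cv2.morphologyEx(m,cv2.MORPH_OPEN,np.ones((op,op),np.uint8)); n,l,s,c=cv2.connectedComponentsWithStats(m)
    return [(c[i].round(1),s[i].tolist()) for i in range(1,n) if s[i][4]>=amin]
def tool():
    s=read_state(); return np.array(s['tool_pos']),Rn.from_rotvec(s['eef_rot']).as_matrix()
GR=((45,80,40),(85,255,255)); OR=((9,124,110),(17,255,255))
E
python3 - <<'E'
from h import *
p,R=tool(); d=load('w5')
for c,s in bl(d,*GR,100): print('w',c,s,(R.T@(atz(d,*c,.145)-p)).round(4))
for c,s in bl(d,*OR,800,7): print('fr',c,s,atz(d,*c,.03).round(4),atz(d,*c,.04).round(4))
for n in('top','scene'):
    e=snap(n,n+'1'); x=proj(e,[p+R@[.105,0,0]])[0]; print(n,'expect',x)
    for c,s in bl(e,*GR,6):
        if abs(c-x).max()<60: print(n,c,s,(R.T@(atz(e,*c,.145)-p)).round(4))
E
```

```text
w [157.   23.5] [144, 0, 28, 57, 892] [ 0.1035 -0.0435 -0.0155]
w [387.9  26.9] [367, 0, 44, 57, 1917] [ 0.1026  0.0366 -0.0154]
w [222.7 286.4] [210, 246, 26, 83, 1471] [-0.0002 -0.0257 -0.0155]
w [331.4 287.3] [319, 246, 27, 83, 1420] [-0.0007  0.0223 -0.0155]
fr [128.8  49.9] [97, 7, 66, 84, 3987] [ 0.6001 -0.0554  0.03  ] [ 0.5975 -0.0588  0.04  ]
fr [276.6  48.4] [250, 19, 54, 60, 2636] [ 0.5675 -0.1496  0.03  ] [ 0.5662 -0.1491  0.04  ]
top expect [341.3460925  190.40559778]
top [330.  184.7] [329, 180, 3, 10, 19] [ 0.1098 -0.0366 -0.0155]
scene expect [220.03391345 220.79365808]
scene [224.6 188.6] [223, 184, 4, 10, 27] [-0.0003 -0.0239 -0.0155]
scene [208.1 190.4] [207, 186, 3, 10, 27] [-0.0015  0.0238 -0.0155]
scene [233.  215.1] [232, 210, 3, 12, 23] [ 0.104  -0.0371 -0.0155]
scene [205.6 218.4] [205, 213, 3, 13, 24] [ 0.1027  0.0374 -0.0154]
scene [275.8 271.4] [264, 260, 25, 24, 489] [ 0.3001 -0.1196 -0.0156]
```

Run:
```python
from h import *
go(.4679,-.1143,.0205,-19.4)
```

```text
t 6.45 pos [ 0.4621 -0.1142  0.1295] q [-0.55  0.35  0.94  1.88 -0.32  1.07 -1.39] yaw -19.6
{"x":0.0108,"y":-0.0039,"z":0.2179,"wx":0.0002,"wy":-0.0000,"wz":-0.0006}
```

```bash
python3 -m pendant '[{"x":0.011,"y":-0.004,"z":0,"wx":0,"wy":0,"wz":0},{"x":0.011,"y":-0.004,"z":0.06,"wx":0,"wy":0,"wz":0},{"x":0.011,"y":-0.004,"z":0.12,"wx":0,"wy":0,"wz":0},{"x":0.011,"y":-0.004,"z":0.17,"wx":0,"wy":0,"wz":0},{"x":0.011,"y":-0.004,"z":0.2,"wx":0,"wy":0,"wz":0},{"x":0.011,"y":-0.004,"z":0.216,"wx":0,"wy":0,"wz":0},{"x":0.011,"y":-0.004,"z":0.216,"wx":0,"wy":0,"wz":0},{"x":0.011,"y":-0.004,"z":0.216,"wx":0,"wy":0,"wz":0}]'
python3 - <<'E'
from h import *
d=snap('wrist','w6'); go(.4679,-.1143,.0205,-19.4)
p,R=tool()
for c,s in bl(d,*OR,800,7): print('fr',c,s,(R.T@(atz(d,*c,.036)-p)).round(4))
for c,s in bl(d,*GR,100): print('w',c,s,(R.T@(atz(d,*c,.036)-p)).round(4))
E
```

```text
t: 7.25
tool_pos: [0.4694, -0.1123, 0.0219]
eef_rot: [3.096, -0.53, 0.002]
ft_force: [0.8, 0.0, -0.7]
opening: 0.0541
grasp_force: 6.0
t 7.3 pos [ 0.4697 -0.1122  0.0222] q [-0.43  0.52  0.81  1.98 -0.5   0.85 -1.25] yaw -19.4
{"x":-0.0020,"y":0.0051,"z":0.0033,"wx":-0.0000,"wy":-0.0003,"wz":-0.0000}
fr [43.5 47.5] [0, 0, 92, 102, 8535] [ 0.0963 -0.0845 -0.0136]
fr [286.6  34.8] [235, 0, 104, 81, 6951] [ 0.1     0.0026 -0.0136]
w [155.7  20.9] [139, 0, 35, 58, 1208] [ 0.1045 -0.0432 -0.0136]
w [391.1  25.2] [370, 0, 46, 58, 1869] [ 0.1031  0.0392 -0.0136]
w [222.9 285.9] [209, 247, 27, 80, 1412] [-0.001  -0.025  -0.0138]
w [331.1 286. ] [318, 247, 28, 80, 1420] [-0.0011  0.0233 -0.0138]
```

```bash
python3 -m pendant '[{"x":0,"y":0.004,"z":0.002,"wx":0,"wy":0,"wz":0},{"x":0,"y":0.004,"z":0.002,"wx":0,"wy":0,"wz":0},{"x":0,"y":0.004,"z":0.002,"wx":0,"wy":0,"wz":0},{"x":0,"y":0.004,"z":0.002,"wx":0,"wy":0,"wz":0},{"x":0,"y":0.004,"z":0.002,"wx":0,"wy":0,"wz":0},{"x":0,"y":0.004,"z":0.002,"wx":0,"wy":0,"wz":0},{"x":0,"y":0.004,"z":0.002,"wx":0,"wy":0,"wz":0},{"x":0,"y":0.004,"z":0.002,"wx":0,"wy":0,"wz":0}]' 32 22
```

```text
t: 8.1
tool_pos: [0.4691, -0.114, 0.0211]
eef_rot: [3.097, -0.529, 0.003]
ft_force: [0.9, -1.0, 5.2]
opening: 0.038
grasp_force: 22.5
```

```bash
python3 - <<'E'
from h import *
go(.4775,.0554,.111,24.7)
d=load('top0')
for u,v in [(205,180.7),(245,158.3),(279,211.7),(238.3,235)]: print(atz(d,u,v,.016)[:2].round(4))
d=load('w2')
for u,v in [(209,116),(311,121)]: print(atz(d,u,v,.014)[:2].round(4))
E
python3 -m pendant '[{"x":0,"y":0,"z":-0.02,"wx":0,"wy":0,"wz":0},{"x":0,"y":0,"z":-0.05,"wx":0,"wy":0,"wz":0},{"x":0,"y":0,"z":-0.1,"wx":0,"wy":0,"wz":0},{"x":0,"y":0,"z":-0.15,"wx":0,"wy":0,"wz":0},{"x":0,"y":0,"z":-0.18,"wx":0,"wy":0,"wz":0},{"x":0,"y":0,"z":-0.18,"wx":0,"wy":0,"wz":0}]'
python3 - <<'E'
from h import *
p,R=tool(); go(.4775,.0554,.111,24.7)
for n in('wrist','top','scene'):
    d=snap(n,n+'2')
    if n!='wrist': print(n,proj(d,[p+R@[.1045,0,0]]),[ (c,s) for c,s in bl(d,(8,130,110),(22,255,255),20) if np.linalg.norm(c-proj(d,[p+R@[.1045,0,0]])[0])<25])
E
```

```text
t 8.1 pos [ 0.4691 -0.114   0.0211] q [-0.42  0.52  0.81  1.98 -0.5   0.85 -1.24] yaw -19.4
{"x":-0.0962,"y":-0.3252,"z":-0.1799,"wx":0.0001,"wy":-0.0003,"wz":-0.1225}
[0.6686 0.2571]
[0.7282 0.1236]
[0.5425 0.0354]
[0.4833 0.1687]
[0.4846 0.1731]
[0.5455 0.0386]
t: 8.7
tool_pos: [0.4691, -0.1138, 0.112]
eef_rot: [-3.096, 0.528, -0.005]
ft_force: [-0.2, -0.0, -1.8]
opening: 0.0378
grasp_force: 22.8
t 8.7 pos [ 0.4691 -0.1138  0.112 ] q [-0.52  0.38  0.92  1.89 -0.36  1.04 -1.36] yaw -19.4
{"x":-0.0962,"y":-0.3248,"z":0.0021,"wx":0.0000,"wy":-0.0005,"wz":-0.1224}
top [[339.9782101  189.77945434]] []
scene [[221.98650295 226.17891303]] [(array([219.3, 227.3]), [0, 52, 469, 368, 82988]), (array([220.8, 215.4]), [215, 189, 14, 40, 239])]
```

```bash
python3 -m pendant '[{"x":-0.02,"y":-0.06,"z":0,"wx":0,"wy":0,"wz":-0.02},{"x":-0.04,"y":-0.12,"z":0,"wx":0,"wy":0,"wz":-0.04},{"x":-0.06,"y":-0.18,"z":0,"wx":0,"wy":0,"wz":-0.06},{"x":-0.08,"y":-0.24,"z":0,"wx":0,"wy":0,"wz":-0.08},{"x":-0.09,"y":-0.28,"z":0,"wx":0,"wy":0,"wz":-0.1},{"x":-0.096,"y":-0.315,"z":0,"wx":0,"wy":0,"wz":-0.115},{"x":-0.096,"y":-0.325,"z":0,"wx":0,"wy":0,"wz":-0.123},{"x":-0.096,"y":-0.325,"z":0,"wx":0,"wy":0,"wz":-0.123},{"x":-0.096,"y":-0.325,"z":0,"wx":0,"wy":0,"wz":-0.123}]'
python3 - <<'E'
from h import *
d=snap('wrist','w7'); s=snap('scene','scene3'); t=snap('top','top3')
go(.4775,.0554,.111,24.7)
w=d['frame']; a=cv2.resize(s['frame'][185:265,265:365],(400,320),interpolation=cv2.INTER_CUBIC); b=cv2.resize(t['frame'][145:245,190:300],(352,320),interpolation=cv2.INTER_CUBIC)
W=cv2.resize(w[:280],(560,280)); C=np.zeros((600,760,3),np.uint8); C[:280,:560]=W; C[280:,:400]=a; C[280:,400:752]=b
cv2.imwrite('pics/c2.png',C[:,:,::-1])
E
```

```text
t: 9.75
tool_pos: [0.4757, 0.055, 0.1093]
eef_rot: [3.068, 0.675, -0.004]
ft_force: [0.3, -0.1, -1.8]
opening: 0.038
grasp_force: 22.9
t 9.9 pos [0.4762 0.0546 0.1099] q [-0.72  0.33  0.71  1.89 -0.25  1.01 -1.05] yaw 24.8
{"x":0.0029,"y":-0.0003,"z":-0.0022,"wx":0.0000,"wy":0.0002,"wz":0.0002}
```

View pics/c2.png

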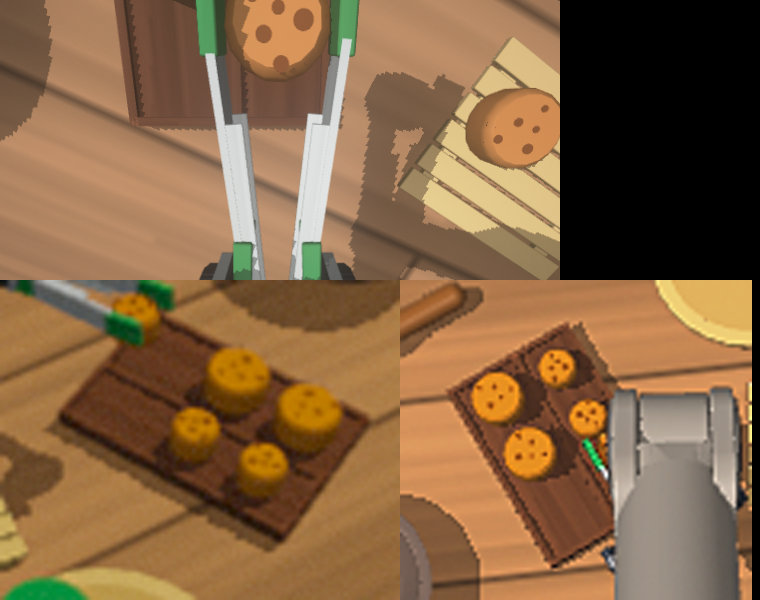

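In the wrist crop, the tray's near-left corner is at (132,124), its rib at (243,100), and its right edge at about x=327 near row 120. The held fritter is at (278,35). In the scene crop the tray corners are at crop (62,418), (165,310), (272,548) and (368,420).

Run:
```python
from h import *
S=load('scene3');W=load('w7');T=load('top0'); p,R=tool()
a=np.radians(25.2); ex=np.array([np.cos(a),np.sin(a)]); ey=np.array([-ex[1],ex[0]])
for n,x,y in [('n-',62,138),('n+',165,30),('f-',272,268),('f+',368,140)]:
    P=atz(S,265+x/4,185+y/4,.014)[:2]; print('S',n,P.round(4),(ex@P).round(4),(ey@P).round(4))
for n,u,v in [('n+',132,124),('rib',243,100),('right',327,119),('rib2',246,122)]:
    P=atz(W,u,v,.015)[:2]; print('W',n,P.round(4),(ex@P).round(4),(ey@P).round(4))
for n,u,v in [('f+',205,180.7),('f-',245,158.3),('n-',279,211.7),('n+',238.3,235)]:
    P=atz(T,u,v,.015)[:2]; print('T',n,P.round(4),(ex@P).round(4),(ey@P).round(4))
for n,P in [('rs1',(.626,.1238)),('rs2',(.680,.148)),('rl1',(.5975,.1838)),('rl2',(.656,.210))]: print(n,(ex@P).round(4),(ey@P).round(4))
# rib profile in wrist row 95-118: vertical gradient columns
for z in (.09,.1,.11,.13): print('frit',z,(R.T@(atz(W,278,30,z)-p)).round(4))
Pt=[(c,s) for c,s in bl(S,(8,150,110),(25,255,255),60) if 280<c[0]<365 and 180<c[1]<260]; print(Pt)
Gt=[(c,s) for c,s in bl(S,*GR,8) if 260<c[0]<325 and 170<c[1]<215]; print(Gt)
```

```text
S n- [0.5585 0.0471] 0.5254 -0.1951
S n+ [0.5003 0.1817] 0.53 -0.0486
S f- [0.7421 0.1188] 0.722 -0.2085
S f+ [0.6803 0.2565] 0.7248 -0.0575
W n+ [0.4893 0.1741] 0.5168 -0.0508
W rib [0.5367 0.1094] 0.5322 -0.1296
W right [0.5497 0.0511] 0.5191 -0.1878
W rib2 [0.5241 0.1017] 0.5175 -0.1311
T f+ [0.6689 0.2572] 0.7147 -0.052
T f- [0.7285 0.1237] 0.7118 -0.1983
T n- [0.5427 0.0353] 0.5061 -0.1991
T n+ [0.4834 0.1688] 0.5093 -0.0531
rs1 0.6191 -0.1545
rs2 0.6783 -0.1556
rl1 0.6189 -0.0881
rl2 0.683 -0.0893
frit 0.09 [ 0.1079 -0.0006  0.0198]
frit 0.1 [ 0.1061 -0.0006  0.0098]
frit 0.11 [ 0.1044 -0.0007 -0.0002]
frit 0.13 [ 0.1008 -0.0007 -0.0202]
[(array([298.3, 191.6]), [288, 188, 17, 10, 72]), (array([313.6, 221.4]), [308, 217, 12, 10, 96]), (array([330.4, 230.4]), [325, 226, 12, 10, 101])]
[(array([273.4, 175.2]), [269, 173, 10, 6, 25]), (array([272.3, 182.1]), [269, 178, 11, 11, 52]), (array([303.5, 187.3]), [299, 184, 9, 8, 43]), (array([295.5, 196.6]), [291, 193, 10, 8, 51])]
```

Run:
```python
from h import *
go(.4791,.0526,.026,25.2)
```

```text
t 9.9 pos [0.4762 0.0546 0.1099] q [-0.72  0.33  0.71  1.89 -0.25  1.01 -1.05] yaw 24.8
{"x":0.0037,"y":0.0061,"z":0.1678,"wx":0.0000,"wy":0.0002,"wz":-0.0012}
```

```bash
python3 -m pendant '[{"x":0.004,"y":0.006,"z":0,"wx":0,"wy":0,"wz":-0.001},{"x":0.004,"y":0.006,"z":0.05,"wx":0,"wy":0,"wz":-0.001},{"x":0.004,"y":0.006,"z":0.1,"wx":0,"wy":0,"wz":-0.001},{"x":0.004,"y":0.006,"z":0.13,"wx":0,"wy":0,"wz":-0.001},{"x":0.004,"y":0.006,"z":0.15,"wx":0,"wy":0,"wz":-0.001},{"x":0.004,"y":0.006,"z":0.168,"wx":0,"wy":0,"wz":-0.001},{"x":0.004,"y":0.006,"z":0.168,"wx":0,"wy":0,"wz":-0.001},{"x":0.004,"y":0.006,"z":0.168,"wx":0,"wy":0,"wz":-0.001},{"x":0.004,"y":0.006,"z":0.168,"wx":0,"wy":0,"wz":-0.001}]'
python3 - <<'E'
from h import *
go(.4791,.0526,.0225,25.2)
W=snap('wrist','w8'); p,R=tool()
for n,u,v in [('n+',132,124)]: pass
print([(c,s) for c,s in bl(W,*OR,600,7)])
E
```

```text
t: 10.8
tool_pos: [0.4807, 0.0539, 0.0271]
eef_rot: [-3.066, -0.687, -0.003]
ft_force: [0.0, -0.7, -1.8]
opening: 0.0383
grasp_force: 22.9
t 10.8 pos [0.4807 0.0539 0.0271] q [-0.65  0.46  0.64  1.97 -0.37  0.83 -0.94] yaw 25.3
{"x":-0.0039,"y":0.0009,"z":0.0092,"wx":0.0001,"wy":-0.0003,"wz":0.0002}
[(array([277.5,  34.5]), [226, 0, 103, 79, 6873]), (array([71.6, 60.8]), [59, 39, 24, 50, 715])]
```

```bash
python3 -m pendant '[{"x":-0.003,"y":0.001,"z":0.005,"wx":0,"wy":0,"wz":0},{"x":-0.003,"y":0.001,"z":0.009,"wx":0,"wy":0,"wz":0},{"x":-0.003,"y":0.001,"z":0.009,"wx":0,"wy":0,"wz":0},{"x":-0.003,"y":0.001,"z":0.009,"wx":0,"wy":0,"wz":0}]'
python3 -m pendant '[{"x":0,"y":0,"z":0.003,"wx":0,"wy":0,"wz":0},{"x":0,"y":0,"z":0.003,"wx":0,"wy":0,"wz":0}]'
```

```text
t: 11.25
tool_pos: [0.4785, 0.0527, 0.0218]
eef_rot: [-3.065, -0.687, 0.0]
ft_force: [0.5, -0.7, -1.4]
opening: 0.0379
grasp_force: 22.9
t: 11.45
tool_pos: [0.4788, 0.0527, 0.021]
eef_rot: [-3.065, -0.687, -0.0]
ft_force: [-2.2, 0.6, 5.6]
opening: 0.0377
grasp_force: 23.6
```

Floor contact felt (force rose to +5.6 N). I'll ease up slightly and open a little.

```bash
python3 -m pendant '[{"x":0,"y":0,"z":-0.001,"wx":0,"wy":0,"wz":0},{"x":0,"y":0,"z":-0.001,"wx":0,"wy":0,"wz":0},{"x":0,"y":0,"z":-0.001,"wx":0,"wy":0,"wz":0},{"x":0,"y":0,"z":-0.001,"wx":0,"wy":0,"wz":0},{"x":0,"y":0,"z":-0.001,"wx":0,"wy":0,"wz":0},{"x":0,"y":0,"z":-0.001,"wx":0,"wy":0,"wz":0}]' 42 22
python3 - <<'E'
from h import *
W=snap('wrist','w9'); go(.4791,.0526,.0225,25.2)
print([(c,s) for c,s in bl(W,*OR,600,7)],[(c,s) for c,s in bl(W,*GR,200)])
E
```

```text
t: 12.05
tool_pos: [0.4787, 0.0528, 0.0208]
eef_rot: [3.066, 0.687, 0.0]
ft_force: [0.3, 0.3, -1.0]
opening: 0.0421
grasp_force: 8.7
t 12.1 pos [0.4787 0.0527 0.0208] q [-0.64  0.47  0.63  1.97 -0.38  0.82 -0.93] yaw 25.3
{"x":0.0007,"y":0.0006,"z":-0.0034,"wx":0.0000,"wy":-0.0000,"wz":0.0002}
[(array([61.2, 51.3]), [44, 0, 36, 111, 1660]), (array([277.5,  34.4]), [222, 0, 108, 79, 6930])] [(array([198.4,  24.5]), [184, 0, 30, 56, 1339]), (array([352.8,  24.6]), [338, 0, 33, 56, 1447]), (array([237.6, 282.1]), [228, 243, 19, 81, 1407]), (array([316., 282.]), [307, 242, 20, 83, 1411])]
```

```bash
python3 -m pendant '[{"x":0,"y":0,"z":-0.005,"wx":0,"wy":0,"wz":0},{"x":0,"y":0,"z":-0.015,"wx":0,"wy":0,"wz":0},{"x":0,"y":0,"z":-0.03,"wx":0,"wy":0,"wz":0},{"x":0,"y":0,"z":-0.05,"wx":0,"wy":0,"wz":0},{"x":0,"y":0,"z":-0.08,"wx":0,"wy":0,"wz":0},{"x":0,"y":0,"z":-0.12,"wx":0,"wy":0,"wz":0},{"x":0,"y":0,"z":-0.17,"wx":0,"wy":0,"wz":0},{"x":0,"y":0,"z":-0.19,"wx":0,"wy":0,"wz":0},{"x":0,"y":0,"z":-0.19,"wx":0,"wy":0,"wz":0}]'
python3 - <<'E'
from h import *
W=snap('wrist','w10'); S=snap('scene','scene4')
a=np.radians(25.2); ex=np.array([np.cos(a),np.sin(a)]); ey=np.array([-ex[1],ex[0]])
for c,s in bl(W,*OR,400,7):
    P=atz(W,*c,.035)[:2]; print('W',c,s,P.round(4),(ex@P).round(4),(ey@P).round(4))
for c,s in bl(S,(8,190,120),(22,255,255),20):
    P=atz(S,*c,.032)[:2]; print('S',c,s,P.round(4),(ex@P).round(4),(ey@P).round(4))
# large fritter on board: grip TCP
b=np.radians(-19.3); L=np.array([.597,-.061]); q=L-.1045*np.array([np.cos(b),np.sin(b)]); go(q[0],q[1],.115,-19.3)
E
```

```text
t: 13.0
tool_pos: [0.4802, 0.0529, 0.1177]
eef_rot: [-3.065, -0.687, -0.007]
ft_force: [0.8, 0.8, -1.1]
opening: 0.042
grasp_force: 8.6
W [275.1  58.9] [247, 28, 58, 62, 2873] [0.5734 0.0986] 0.5608 -0.1549
W [499.4 133.3] [454, 96, 91, 77, 5556] [ 0.5966 -0.0586] 0.5149 -0.3071
S [394.3 105.3] [386, 103, 18, 6, 32] [0.2707 0.7765] 0.5756 0.5874
S [324.1 207.4] [317, 202, 16, 12, 149] [0.5969 0.1852] 0.6189 -0.0865
S [297.1 212.7] [292, 208, 11, 10, 84] [0.5731 0.0986] 0.5605 -0.1548
S [341.9 216.7] [334, 211, 17, 12, 157] [0.6563 0.2117] 0.684 -0.0879
S [386.1 217.2] [383, 213, 7, 9, 20] [0.7273 0.332 ] 0.7994 -0.0093
S [313.6 221.2] [308, 217, 12, 9, 87] [0.6274 0.1246] 0.6208 -0.1544
S [378.7 233.1] [372, 224, 15, 19, 58] [0.7642 0.2705] 0.8067 -0.0806
S [330.4 230. ] [325, 226, 12, 9, 90] [0.6814 0.1498] 0.6803 -0.1546
S [255.4 238.3] [247, 232, 17, 14, 179] [ 0.5964 -0.0618] 0.5133 -0.3098
t 13.1 pos [0.4781 0.0528 0.1154] q [-0.72  0.33  0.71  1.88 -0.25  1.02 -1.03] yaw 25.3
{"x":-0.0311,"y":0.1607,"z":0.0008,"wx":-0.0000,"wy":0.0001,"wz":0.1238}
```

```bash
python3 -m pendant '[{"x":-0.01,"y":0.03,"z":0,"wx":0,"wy":0,"wz":0.02},{"x":-0.015,"y":0.06,"z":0,"wx":0,"wy":0,"wz":0.04},{"x":-0.02,"y":0.09,"z":0,"wx":0,"wy":0,"wz":0.06},{"x":-0.025,"y":0.12,"z":0,"wx":0,"wy":0,"wz":0.08},{"x":-0.03,"y":0.15,"z":0,"wx":0,"wy":0,"wz":0.1},{"x":-0.031,"y":0.161,"z":0,"wx":0,"wy":0,"wz":0.118},{"x":-0.031,"y":0.161,"z":0,"wx":0,"wy":0,"wz":0.124},{"x":-0.031,"y":0.161,"z":0,"wx":0,"wy":0,"wz":0.124},{"x":-0.031,"y":0.161,"z":0,"wx":0,"wy":0,"wz":0.124}]' 55 30
python3 - <<'E'
from h import *
W=snap('wrist','w11'); p,R=tool()
for c,s in bl(W,*OR,1000,7):
    for z in (.032,.04): print('W',c,s,atz(W,*c,z)[:2].round(4),(R.T@(atz(W,*c,z)-p)).round(4))
for c,s in bl(W,*GR,200): print(c,s,(R.T@(atz(W,*c,p[2]+.013)-p)).round(4))
go(.4979,-.0265,.0215,-19.3)
E
```

```text
t: 14.0
tool_pos: [0.4981, -0.0264, 0.1148]
eef_rot: [3.097, -0.527, -0.003]
ft_force: [0.6, -0.1, -1.7]
opening: 0.055
grasp_force: 5.9
W [280.4  52.2] [240, 8, 82, 89, 5783] [ 0.5982 -0.0629] [0.1064 0.0014 0.0829]
W [280.4  52.2] [240, 8, 82, 89, 5783] [ 0.5973 -0.0625] [0.1054 0.0013 0.0749]
W [ 71.4 173.5] [46, 148, 52, 52, 2105] [0.5734 0.1009] [ 0.0289 -0.145   0.0829]
W [ 71.4 173.5] [46, 148, 52, 52, 2105] [0.5734 0.0955] [ 0.0307 -0.1399  0.0749]
[153.8  24.5] [137, 0, 33, 58, 1286] [ 0.1035 -0.0442 -0.0132]
[393.4  26.8] [372, 0, 46, 58, 2015] [ 0.1028  0.0402 -0.0131]
[221.8 285.8] [208, 246, 27, 81, 1415] [-0.0014 -0.0257 -0.013 ]
[332.3 286.5] [319, 247, 28, 80, 1386] [-0.0019  0.024  -0.013 ]
t 14.05 pos [ 0.4983 -0.0264  0.115 ] q [-0.67  0.41  0.9   1.84 -0.37  1.06 -1.54] yaw -19.3
{"x":-0.0005,"y":0.0005,"z":0.1871,"wx":0.0001,"wy":0.0002,"wz":-0.0000}
```

```bash
python3 -m pendant '[{"x":0.002,"y":0.003,"z":0,"wx":0,"wy":0,"wz":0},{"x":0.002,"y":0.003,"z":0.05,"wx":0,"wy":0,"wz":0},{"x":0.002,"y":0.003,"z":0.1,"wx":0,"wy":0,"wz":0},{"x":0.002,"y":0.003,"z":0.14,"wx":0,"wy":0,"wz":0},{"x":0.002,"y":0.003,"z":0.17,"wx":0,"wy":0,"wz":0},{"x":0.002,"y":0.003,"z":0.186,"wx":0,"wy":0,"wz":0},{"x":0.002,"y":0.003,"z":0.186,"wx":0,"wy":0,"wz":0},{"x":0.002,"y":0.003,"z":0.186,"wx":0,"wy":0,"wz":0},{"x":0.002,"y":0.003,"z":0.186,"wx":0,"wy":0,"wz":0}]'
python3 - <<'E'
from h import *
W=snap('wrist','w12'); p,R=tool()
for c,s in bl(W,*OR,1000,7): print('W',c,s,(R.T@(atz(W,*c,.038)-p)).round(4))
for c,s in bl(W,*GR,200): print(c,s,(R.T@(atz(W,*c,p[2]+.013)-p)).round(4))
go(.4979,-.0265,.0215,-19.3)
E
```

```text
t: 14.95
tool_pos: [0.5004, -0.0286, 0.0237]
eef_rot: [-3.096, 0.528, -0.003]
ft_force: [-0.6, -0.0, -0.6]
opening: 0.0547
grasp_force: 5.9
W [280.4  45.4] [212, 0, 139, 105, 12164] [ 0.0968  0.0003 -0.0141]
[150.6  25.7] [135, 0, 30, 58, 1181] [ 0.1035 -0.0457 -0.0128]
[395.3  26.9] [373, 0, 47, 58, 2078] [ 0.1031  0.041  -0.0128]
[221.9 285.5] [208, 247, 28, 79, 1396] [-0.0012 -0.0257 -0.013 ]
[332.2 285.6] [319, 247, 28, 79, 1398] [-0.0013  0.0239 -0.013 ]
t 15.0 pos [ 0.5003 -0.0285  0.0237] q [-0.58  0.55  0.8   1.93 -0.51  0.88 -1.43] yaw -19.4
{"x":-0.0060,"y":-0.0022,"z":0.0044,"wx":-0.0001,"wy":-0.0003,"wz":-0.0002}
```

```bash
python3 -m pendant '[{"x":-0.002,"y":0,"z":0.004,"wx":0,"wy":0,"wz":0},{"x":-0.002,"y":0,"z":0.004,"wx":0,"wy":0,"wz":0},{"x":-0.002,"y":0,"z":0.004,"wx":0,"wy":0,"wz":0},{"x":-0.002,"y":0,"z":0.004,"wx":0,"wy":0,"wz":0},{"x":-0.002,"y":0,"z":0.004,"wx":0,"wy":0,"wz":0},{"x":-0.002,"y":0,"z":0.004,"wx":0,"wy":0,"wz":0},{"x":-0.002,"y":0,"z":0.004,"wx":0,"wy":0,"wz":0},{"x":-0.002,"y":0,"z":0.004,"wx":0,"wy":0,"wz":0}]' 38 25
python3 -m pendant '[{"x":0,"y":0,"z":-0.02,"wx":0,"wy":0,"wz":0},{"x":0,"y":0,"z":-0.05,"wx":0,"wy":0,"wz":0},{"x":0,"y":0,"z":-0.1,"wx":0,"wy":0,"wz":0},{"x":0,"y":0,"z":-0.16,"wx":0,"wy":0,"wz":0},{"x":0,"y":0,"z":-0.23,"wx":0,"wy":0,"wz":0},{"x":0,"y":0,"z":-0.26,"wx":0,"wy":0,"wz":0},{"x":0,"y":0,"z":-0.26,"wx":0,"wy":0,"wz":0}]'
python3 - <<'E'
from h import *
W=snap('wrist','w13')
for c,s in bl(W,*OR,1000,7): print('W',c,s)
T=load('top0'); C=atz(T,171,240,.05)
# cobek rim outline in top & scene pictures
for f,box in (('top0',(130,200,215,280)),('scene0',(315,135,390,195))):
    d=load(f); h=cv2.cvtColor(d['frame'],cv2.COLOR_RGB2HSV); x0,y0,x1,y1=box
    m=cv2.inRange(h,(0,20,50),(14,110,140)); k=np.zeros_like(m); k[y0:y1,x0:x1]=255
    n,l,s,c=cv2.connectedComponentsWithStats(m&k); i=1+np.argmax(s[1:,4]); print(f,s[i],c[i],atz(d,s[i][0]+s[i][2]/2,s[i][1]+s[i][3]/2,.045))
W2=load('w2'); print(atz(W2,66,48,.04),atz(W2,75,42,.01))
a=np.radians(50); 
go(.484-.104*np.cos(a),.372-.104*np.sin(a),.15,50)
E
```

```text
t: 15.8
tool_pos: [0.4999, -0.0283, 0.022]
eef_rot: [-3.096, 0.529, -0.004]
ft_force: [-1.0, -0.0, 6.6]
opening: 0.0443
grasp_force: 25.4
t: 16.5
tool_pos: [0.5004, -0.0286, 0.1539]
eef_rot: [-3.095, 0.528, -0.009]
ft_force: [0.8, -0.5, -2.4]
opening: 0.0442
grasp_force: 26.8
W [279.8  44.5] [211, 0, 139, 103, 11848]
W [ 38.  113.1] [15, 90, 47, 47, 1751]
W [100.2 168.1] [79, 146, 45, 46, 1645]
W [  9.6 178. ] [0, 149, 24, 57, 1041]
top0 [ 141  211   59   59 2694] [169.98552339 240.22457313] [0.48387971 0.37453668 0.045     ]
scene0 [ 326  148   52   36 1270] [351.15748031 165.1503937 ] [0.49590913 0.37230101 0.045     ]
[0.48231682 0.36899797 0.04      ] [0.49088763 0.37765038 0.01      ]
t 16.55 pos [ 0.499  -0.0281  0.152 ] q [-0.7   0.37  0.93  1.8  -0.33  1.14 -1.57] yaw -19.4
{"x":-0.3670,"y":-0.5504,"z":0.0042,"wx":-0.0000,"wy":-0.0004,"wz":-0.1927}
```

```bash
python3 -m pendant '[{"x":-0.01,"y":-0.03,"z":0,"wx":0,"wy":0,"wz":-0.008},{"x":-0.04,"y":-0.08,"z":0,"wx":0,"wy":0,"wz":-0.022},{"x":-0.07,"y":-0.13,"z":0,"wx":0,"wy":0,"wz":-0.04},{"x":-0.11,"y":-0.18,"z":0,"wx":0,"wy":0,"wz":-0.058},{"x":-0.15,"y":-0.23,"z":0,"wx":0,"wy":0,"wz":-0.076},{"x":-0.18,"y":-0.28,"z":0,"wx":0,"wy":0,"wz":-0.094},{"x":-0.22,"y":-0.33,"z":0,"wx":0,"wy":0,"wz":-0.112},{"x":-0.25,"y":-0.38,"z":0,"wx":0,"wy":0,"wz":-0.13},{"x":-0.29,"y":-0.43,"z":0,"wx":0,"wy":0,"wz":-0.15},{"x":-0.32,"y":-0.48,"z":0,"wx":0,"wy":0,"wz":-0.17},{"x":-0.345,"y":-0.52,"z":0,"wx":0,"wy":0,"wz":-0.185},{"x":-0.36,"y":-0.545,"z":0,"wx":0,"wy":0,"wz":-0.192},{"x":-0.363,"y":-0.552,"z":0.002,"wx":0,"wy":0,"wz":-0.193},{"x":-0.363,"y":-0.552,"z":0.002,"wx":0,"wy":0,"wz":-0.193},{"x":-0.363,"y":-0.552,"z":0.002,"wx":0,"wy":0,"wz":-0.193},{"x":-0.363,"y":-0.552,"z":0.002,"wx":0,"wy":0,"wz":-0.193},{"x":-0.363,"y":-0.552,"z":0.002,"wx":0,"wy":0,"wz":-0.193},{"x":-0.363,"y":-0.552,"z":0.002,"wx":0,"wy":0,"wz":-0.193}]'
python3 - <<'E'
from h import *
W=snap('wrist','w14');S=snap('scene','scene5'); p,R=tool(); print('tip',p+R@[.104,0,-.005])
go(.419,.293,.15,50)
w=W['frame'][:, :]; s=cv2.resize(S['frame'][110:260,265:405],(560,600),interpolation=cv2.INTER_CUBIC)[:, :]
C=np.zeros((600,800,3),np.uint8); C[:300,:400]=cv2.resize(w,(400,300)); C[:430,400:]=cv2.resize(s,(400,430)); cv2.imwrite('pics/c3.png',C[:,:,::-1])
E
```

```text
t: 18.35
tool_pos: [0.4191, 0.2918, 0.1499]
eef_rot: [2.847, 1.328, 0.0]
ft_force: [-0.6, -0.0, -3.0]
opening: 0.0444
grasp_force: 26.8
tip [0.48574531 0.37195049 0.15493928]
t 18.45 pos [0.419  0.2922 0.1499] q [-1.09  0.32  0.57  1.76 -0.19  1.11 -1.16] yaw 50.1
{"x":0.0012,"y":-0.0010,"z":-0.0002,"wx":0.0000,"wy":-0.0000,"wz":0.0002}
```

View pics/c3.png

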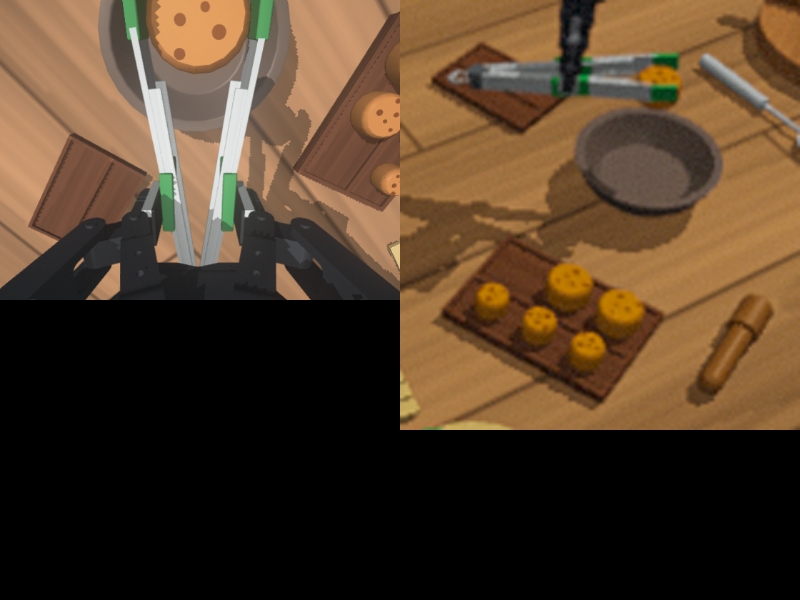

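The wrist crop shows the large fritter (200,30) held in the tongs centrally over the cobek (195,60). The scene crop shows the small fritter standing in line in its row at (492,300), with everything else in place. I'll hand in the job now.

```bash
python3 -m pendant '[{"x":0,"y":0,"z":0,"wx":0,"wy":0,"wz":0},{"x":0,"y":0,"z":0,"wx":0,"wy":0,"wz":0},{"x":0,"y":0,"z":0,"wx":0,"wy":0,"wz":0}]'
python3 -c "from station import *; print(job_done())"
```

```text
t: 18.75
tool_pos: [0.4188, 0.2925, 0.1498]
eef_rot: [2.846, 1.33, 0.0]
ft_force: [0.4, 0.9, -2.0]
opening: 0.0444
grasp_force: 26.8
the job is handed in; nothing more can be done
None
```

The job is handed in after about 19 s of robot time, with no verdict returned: the small fritter stands in line in its place at the near end of the small row, and the large one is held still in the tongs over the middle of the cobek, about 9 cm above its rim.

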